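Zero the length gauge, unlock its telescoping arm and hold it at the set mark

TASK

With the gauge's arm still locked home, zero it by pressing the green plunger on the control pod fully down to its stop and letting it come up again. Then press the orange lock button fully down so that the arm pops out a little, take the arm by its black grip, draw it out until its yellow pointer lines up with the red set-marker on the scale, and finish while still holding it there (the spring pulls it back if you let go). Leave the marker where it is set, and do not disturb the gauge-block case, the ring gauge or the glass tumbler.

Things in the scene. Friction and masses are not known exactly. Their poses are not given: they have to be found in the camera images.
- gauge: Fixed length gauge: black base plate 340 x 130 x 22 mm (its x, y, z); cream and maroon housing 130 x 80 mm at x -160 to -30 mm, top z 95 mm; dark outer tube (radius 11 mm, axis z 64 mm) to x -2 mm. The steel arm (radius 6 mm, axis y 0, z 64 mm) slides out along its own +x. Origin: centre of the underside, z up. Lock button at x -80 mm, y 0; grip at x 35 mm, y 0 when home.
- grip (a point): Ribbed black grip block on the arm, 22 x 22 mm (along the arm and across), upright from z 52 to 115 mm above the bench, free all round above z 75 mm: pinch it there from above. This point is on its vertical centre line, z 97 mm, 18 mm below its top; x axis as the gauge's. At home its near face is 26 mm from the outer tube and 54 mm from the housing.
- boom (a joint): How far the arm is drawn out, m: 0 home and locked, at most 0.11. Pressing the lock button lets a spring pop it out to about 0.02 within 0.4 s; the button may then come up and does not catch it again. Beyond that the spring pulls it back towards 0.022 with 80 N/m (2 to 6 N at the marks), friction 0.3 N.
- pointer (a point): Tip of the arm's yellow pointer (3 mm wide) over the white scale (black ticks every 5 mm, long ones every 10 mm; rail at gauge x 18 to 158 mm, y -46 to -22 mm, top z 48 mm). Fixed to the arm level with the grip's centre: 36 mm from it to the gauge's -y, z 54 mm above the bench.
- lock (a joint): How far the orange lock button is pressed, m: 0 up, 0.008 at its stop; a spring of 2 N at the start, 6 N at the stop, raises it when let go. It frees the arm at about 0.005.
- lock_top (a point): Centre of the top of the orange lock button on the housing, radius 11 mm, 14 mm proud of the housing when up, at z 109 mm.
- marker (a joint): Where the red set-marker is set along the scale, m: the value of the arm's extension at which the pointer lines up with it (0.05 to 0.095). Stiff, about 4 N to shift.
- marker_tip (a point): Inner end of the thin red pointer (3 mm wide) of the red set-marker, a clip 12 x 10 x 22 mm on the outer edge of the scale, top z 55 mm. The point is just above the scale, z 52 mm. Its x axis is the gauge's x. The arm's pointer lines up with it when both have the same x along the gauge.
- pod: Control pod fixed on the bench, cream with a maroon panel, 100 x 130 x 36 mm (its x, y, z), with four flat keys and a black joystick (at x 0, y -38 mm, 73 mm high). Origin: centre of its underside. It stands to the left or right of the gauge.
- zero (a joint): How far the green zero plunger is pressed, m: 0 up, 0.012 at its stop; a spring of 3 N at the start, 9 N at the stop, raises it when let go.
- zero_top (a point): Centre of the top of the plunger's green mushroom head, radius 16 mm, 67 mm above the bench when up; at x 0, y 32 mm on the pod.
- block_case: Bystander: wooden gauge-block case, 90 x 120 x 36 mm with steel blocks. Origin: centre of its underside. It stands on the other side of the gauge from the pod.
- ring_gauge: Bystander: steel ring, 72 mm across, 22 mm high, lying beyond the gauge. Origin: centre of its underside.
- tumbler: Bystander: glass tumbler, about 66 mm across, 90 mm high, beyond the gauge. Origin: centre of its underside.
Things that resemble listed ones, but are neither listed nor needed, are in the scene too. Leave any turquoise look-alike of the pod alone.

How it is judged:
By the outcome, as a careful person would: the job done as asked, in the order asked, and still so for the second after the job is handed in, while the arm keeps its last pose, push and grip.
It also fails if it takes over 48 s, if anything falls off the work surface, if the arm or the gripper's body presses on something with over 40 N, if the wrist force passes 120 N, or if a joint passes its speed limit or range.

ROBOT

A 6-joint arm with a two-finger parallel gripper is mounted at the origin on the work surface. World frame = base frame: x ahead of the robot, y to its left, z up, the work surface at z = 0. Lengths are in m, angles in rad, forces in N, time in s.
With the tool pointing down it reaches from about 0.25 to 0.775 m from the base axis. Payload 4 kg.
Tool frame: the origin (TCP) lies at the centre of the arm's flange, where the gripper is bolted on; the fingertips stand 199 mm ahead of it and the grasp point (between the pads) lies 180 mm ahead of it (robot.tcp_to_tips is the z of the fingertips in the tool frame, in m); z points along the fingers, y is the line along which they close (so a half turn about z gives the same grasp; the last joint's range is limited). The gripper opens to 94 mm and grips with 3 to 60 N. Pads are 16 mm wide; open, the fingers measure 119 mm over their backs; the gripper's body (75 mm by 177 mm) begins 78 mm behind the grasp point.
Start: joints at [-1.293, 0.087, 1.371, -0, 1.684, -0.103], TCP at [0.204, -0.511, 0.405] pointing down, gripper open.
Joint ranges: [-3.1, 3.1], [-0.76, 2.03], [0.27, 2.55], [-1.08, 4.22], [0.17, 2.65], [-2.57, 2.57]. Speed limits (rad/s): [2.79, 2.79, 3.14, 3.14, 3.14, 3.14].

INTERFACE

Orientations are given as [roll, pitch, yaw] about the fixed x, y, z axes, in that order (R = Rz(yaw) Ry(pitch) Rx(roll)).
In Python, from bench import robot gives the robot as it stands.
- The arm moves only by the tool play_rows, never from a script. Its arguments are lists of equal length, an entry for each row: "translation": the shift along the tool's x, y, z scaled (see below), a list of three; "twist": the turn, a rotation vector about the tool's x, y, z scaled (see below), a list of three; "gripper": the opening, from -1 (shut) to 1 (fully open). A call has 1 to 8 rows; each row shifts and turns the commanded pose from where the row before left it, along the tool's axes as they then stand; what a row does not reach is not made up. The controller multiplies each number of a shift by 0.04 m and each number of a turn by 0.1 rad. A row lasts 1/10 s, in which the tool goes at most 50 mm and 8.59 degrees, less where a joint would pass 70% of its speed; a pose out of reach is approached as far as the arm can. A call with a number of a shift or a turn outside -1 to 1 is refused whole. A call with a gripper value outside its range is refused whole. The fingers move at their own pace and stop on an object; the grip force is fixed at half the most. Time passes only in rows, so rows that do not move let the fingers close. It gives the time, the measured TCP pose, the force, the opening and the grip force at its end, in the units of the state.
- robot.get_obs(): the state, without advancing time (a new reading comes with each control period).
- robot.snapshot(name): name is "scene" or "top" or "wrist"; returns the picture (400x640x3 uint8, red, green, blue); there is no depth.
- robot.camera_model(name): a dict with "camera_matrix" (3x3 intrinsics, pixels), "k1" (the pictures are not rectified: a ray, as slopes to the right and down, at radius r is drawn at 1 + k1 r^2 times it, then the intrinsics apply), "rvec" (rotation vector, rad) and "tvec" (3), from world to camera coordinates, as OpenCV has them. Camera axes: x right, y down, z forward; pixel columns grow to the right and rows downward; lengths in m; the calibration is good to about 2 mm. A picture is of the moment at which its call begins: read the wrist's pose just before it. camera_model takes no time and is no camera call; for the wrist camera it gives the pose at the moment of the call.
- robot.close_job(): hands the job in; it is judged then, once.
Trained networks look in the newest picture that a camera, given by its name, has taken for a name from the list of things; names that differ only in an ending like _2 or _b are one class to them, and where a whole thing is asked for, a point or a joint stands for the part that bears it (a point fixed in the world has none). Each returns a list of dicts, best first, with "score" (0 to 1); they miss things now and then, are a little off and sometimes report something else, mostly with a low value. They report only what shows in the picture. A call takes as long as a camera call. They do not tell look-alikes from the thing itself.
- robot.recognise(name, camera): "centre" ([x, y, z] in m, in world coordinates, good to about 4 mm: the middle of the surface that is visible of it).
- robot.spot_point(name, camera): "centre" ([x, y, z] in m, in world coordinates, good to about 4 mm: a listed point, or the origin of a listed thing).
The state is a dict: "time": time; "joint_positions": joint angles; "qvel": joint speeds; "joint_torque": joint torques, N m; "tool_pos": TCP position; "ee_rot": TCP orientation; "wrist_force": force on the tool from outside, world axes, zero at the start; "wrist_torque": the same for the moment, N m; "width": finger opening in m; "finger_force": force on a finger pad.
Only numpy, scipy, OpenCV 4.12 (cv2) and the standard library are available. Lean on these libraries where they do the work, as an engineer would, in place of code of your own. Each camera call takes 0.05 s, during which the arm holds its last target. There are 200 camera calls.

## Working session

There is one attempt and no reset: what is moved stays moved. The work goes in short steps, Python scripts to look and compute and a tool call to move; the robot and the scene stay as the last step left them, time stands still between calls to the robot, and variables do not carry over. Pictures are saved under pics/ and viewed, at most 10 in all, crops included, and the job is handed in when it is done.

Besides the shell and the picture viewer there is one more tool, called after "Request:" as name(argument=value, ...) on one line, values as JSON. play_rows: Moves the arm, as the interface text tells. Its arguments: {"type":"object","properties":{"translation":{"type":"array","items":{"type":"array","items":{"type":"number","minimum":-1,"maximum":1}}},"twist":{"type":"array","items":{"type":"array","items":{"type":"number","minimum":-1,"maximum":1}}},"gripper":{"type":"array","items":{"type":"number"}}},"required":["translation","twist","gripper"]}

```bash
mkdir -p pics
cat > h.py <<'E'
from bench import robot
import cv2, numpy as np
def cam(n):
    m=robot.camera_model(n); K=np.array(m["camera_matrix"],float); return K,np.array([m["k1"],0,0,0,0],float),np.array(m["rvec"],float),np.array(m["tvec"],float)
def proj(n,P):
    K,d,r,t=cam(n); return cv2.projectPoints(np.array(P,float).reshape(-1,1,3),r,t,K,d)[0].reshape(-1,2)
def unproj(n,px,z,c=None):
    K,d,r,t=c or cam(n); u=cv2.undistortPoints(np.array(px,float).reshape(-1,1,2),K,d).reshape(-1,2)
    R=cv2.Rodrigues(r)[0]; C=-R.T@t; D=np.c_[u,np.ones(len(u))]@R
    return C+D*((np.reshape(z,(-1,1))-C[2])/D[:,2:])
def snap(n,f):
    im=robot.snapshot(n); cv2.imwrite("pics/"+f,im[:,:,::-1]); return im
E
python3 - <<'E'
from h import *
o=robot.get_obs(); print({k:np.round(v,3) for k,v in o.items()})
for c in ("top","scene"):
    snap(c,c+"1.png")
    for n in ("gauge","grip","lock_top","zero_top","pod","marker_tip","pointer","block_case","ring_gauge","tumbler"):
        print(c,n,[(np.round(d["centre"],3).tolist(),round(d["score"],2)) for d in robot.spot_point(n,c)])
E
```

```text
{'time': np.float64(0.0), 'joint_positions': array([-1.293,  0.088,  1.372,  0.   ,  1.684, -0.103]), 'qvel': array([ 0.   ,  0.   ,  0.   , -0.001,  0.   , -0.001]), 'joint_torque': array([-1.0000e-03, -3.4019e+01, -3.0243e+01,  7.2000e-02,  3.3000e-02,
       -0.0000e+00]), 'tool_pos': array([ 0.204, -0.511,  0.403]), 'ee_rot': array([-3.139, -0.   ,  0.381]), 'wrist_force': array([-0.291, -0.034,  0.996]), 'wrist_torque': array([ 0.03 , -0.032,  0.01 ]), 'finger_force': np.float64(0.0), 'width': np.float64(0.094)}
top gauge [([0.553, -0.036, 0.003], 0.9)]
top grip [([0.515, -0.038, 0.094], 0.49)]
top lock_top [([0.633, -0.031, 0.105], 0.35)]
top zero_top [([0.459, -0.541, 0.068], 0.61), ([0.474, -0.355, 0.07], 0.58)]
top pod [([0.473, -0.387, 0.001], 0.88)]
top marker_tip []
top pointer [([0.517, -0.001, 0.054], 0.47)]
top block_case [([0.482, 0.374, -0.004], 0.57), ([0.556, -0.038, 0.001], 0.21)]
top ring_gauge [([0.757, 0.073, 0.0], 0.73)]
top tumbler [([0.772, -0.146, -0.002], 0.72)]
scene gauge [([0.556, -0.036, -0.002], 0.75)]
scene grip [([0.52, -0.039, 0.097], 0.75)]
scene lock_top [([0.634, -0.026, 0.109], 0.5)]
scene zero_top [([0.461, -0.54, 0.067], 0.53), ([0.476, -0.352, 0.068], 0.4)]
scene pod [([0.467, -0.57, 0.003], 0.8), ([0.441, -0.01, 0.052], 0.73), ([0.474, -0.385, 0.002], 0.64)]
scene marker_tip [([0.439, -0.012, 0.05], 0.57), ([0.766, 0.074, 0.002], 0.38)]
scene pointer [([0.516, -0.005, 0.052], 0.62)]
scene block_case [([0.483, 0.373, -0.0], 0.79)]
scene ring_gauge [([0.765, 0.076, -0.001], 0.56)]
scene tumbler [([0.768, -0.149, -0.002], 0.68)]
```

```bash
ls
```

```text
h.py
pics
```

View pics/top1.png

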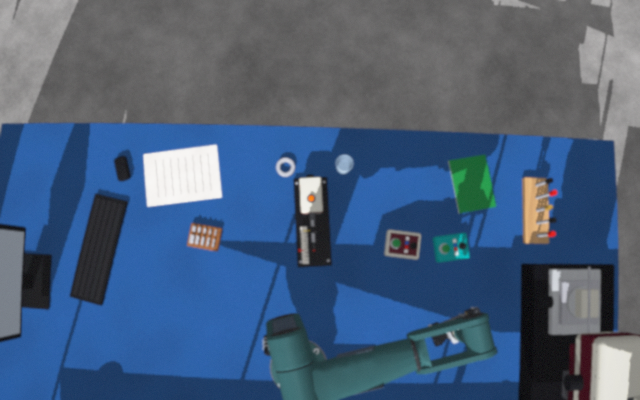

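View pics/scene1.png

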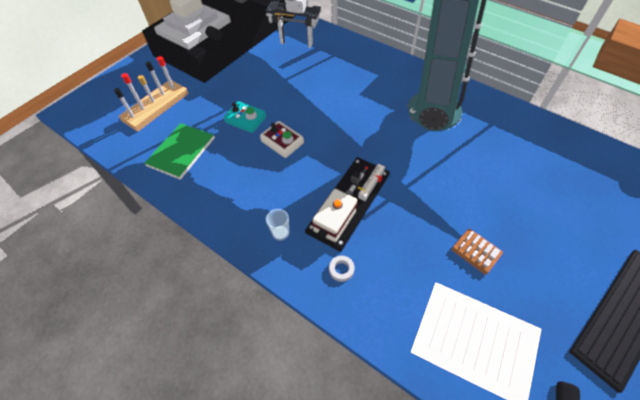

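The top view shows the gauge at about px (313,220) with its arm pointing towards the robot. The real cream/maroon pod is at (403,244), with its green plunger at (396,243), and the turquoise decoy is at (452,247). So the true plunger is near (0.475,-0.353), and I'm moving above it with the gripper closed.

Request:
play_rows(translation=[[0.97,-0.14,0.23],[0.97,-0.14,0.23],[0.97,-0.14,0.23],[0.97,-0.14,0.23],[0.97,-0.14,0.23],[0.97,-0.14,0.23],[0.97,-0.14,0.23],[0.97,-0.14,0.23]], twist=[[0,0,0],[0,0,0],[0,0,0],[0,0,0],[0,0,0],[0,0,0],[0,0,0],[0,0,0]], gripper=[-1,-1,-1,-1,-1,-1,-1,-1])

```text
time: 1.9
tool_pos: [0.4772, -0.3526, 0.3308]
ee_rot: [3.141, -0.0, 0.381]
wrist_force: [-0.1, 0.7, 0.2]
width: 0.0334
finger_force: 0.0
```

```bash
cat >> h.py <<'E'
from scipy.spatial.transform import Rotation as Ro
def delta(target):
    o=robot.get_obs(); R=Ro.from_euler("xyz",o["ee_rot"]).as_matrix()
    return np.round(R.T@(np.array(target)-o["tool_pos"])/0.04,2)
def spots(names,c):
    for n in names: print(c,n,[(np.round(d["centre"],4).tolist(),round(d["score"],2)) for d in robot.spot_point(n,c)])
def st():
    o=robot.get_obs(); print({k:np.round(o[k],4).tolist() for k in ("time","joint_positions","tool_pos","ee_rot","wrist_force","width","finger_force")})
E
python3 - <<'E'
from h import *
st(); snap("wrist","w1.png"); spots(["zero_top","pod"],"wrist"); robot.snapshot("top"); spots(["zero_top"],"top")
print(proj("wrist",[[.475,-.353,.067]]), delta([.475,-.353,.28]))
E
```

```text
{'time': 1.9, 'joint_positions': [-0.7319, 0.2079, 1.3808, -0.0001, 1.5524, 0.4581], 'tool_pos': [0.4772, -0.3526, 0.3308], 'ee_rot': [3.1411, -0.0001, 0.3808], 'wrist_force': [-0.0831, 0.6765, 0.1517], 'width': 0.0334, 'finger_force': 0.0}
wrist zero_top [([0.4782, -0.3534, 0.0606], 0.61)]
wrist pod [([0.47, -0.5707, 0.0], 0.86), ([0.4758, -0.3847, 0.0011], 0.82)]
top zero_top [([0.4613, -0.5432, 0.0708], 0.51)]
[[316.67581005 208.42311325]] [-0.01 -0.03  1.28]
```

View pics/w1.png

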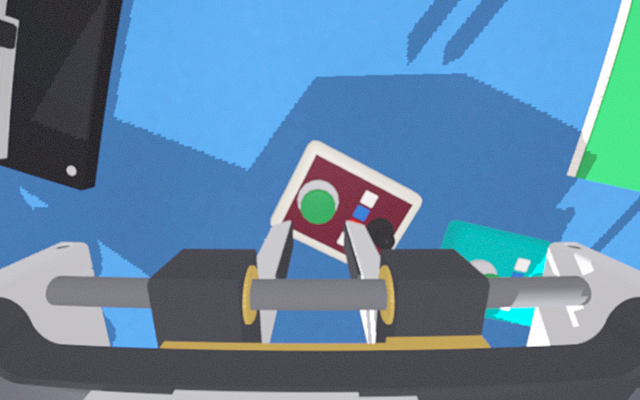

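The green head shows at (318,207), which matches the projected estimate (317,208). The TCP is right above it, so I'll descend.

Request:
play_rows(translation=[[0,0,0.35],[0,0,0.35],[0,0,0.35],[0,0,0.35],[0,0,0.15],[0,0,0.15],[0,0,0.1],[0,0,0.0]], twist=[[0,0,0],[0,0,0],[0,0,0],[0,0,0],[0,0,0],[0,0,0],[0,0,0],[0,0,0]], gripper=[-1,-1,-1,-1,-1,-1,-1,-1])

```text
time: 2.95
tool_pos: [0.4755, -0.3534, 0.2595]
ee_rot: [-3.14, 0.001, 0.381]
wrist_force: [-3.9, 1.8, 6.7]
width: 0.0008
finger_force: 3.1
```

Request:
play_rows(translation=[[0,0,0.06],[0,0,0.06],[0,0,0.06],[0,0,0.0]], twist=[[0,0,0],[0,0,0],[0,0,0],[0,0,0]], gripper=[-1,-1,-1,-1])

```text
time: 3.35
tool_pos: [0.4757, -0.3535, 0.2545]
ee_rot: [3.141, 0.0, 0.381]
wrist_force: [-5.5, 4.5, 10.4]
width: 0.0004
finger_force: 5.0
```

Request:
play_rows(translation=[[0,0,0.05],[0,0,0.05],[0,0,0.0]], twist=[[0,0,0],[0,0,0],[0,0,0]], gripper=[-1,-1,-1])

```text
time: 3.65
tool_pos: [0.4757, -0.3535, 0.2543]
ee_rot: [3.14, -0.0, 0.381]
wrist_force: [-9.6, 7.3, 22.7]
width: 0.0004
finger_force: 11.6
```

At the stop: the force rose from 10 N to 23 N with no travel. Releasing and moving towards the gauge.

Request:
play_rows(translation=[[0,0,-0.5],[0,0,-0.5],[0,0,-1],[0,0,-1],[0,0,0],[0,0,0]], twist=[[0,0,0],[0,0,0],[0,0,0],[0,0,0],[0,0,0],[0,0,0]], gripper=[-1,-1,-1,-1,-1,-1])

```text
time: 4.25
tool_pos: [0.4762, -0.3538, 0.3697]
ee_rot: [3.137, -0.002, 0.381]
wrist_force: [-0.1, 1.2, -0.2]
width: 0.0002
finger_force: 0.0
```

Request:
play_rows(translation=[[0.83,-0.76,0],[0.83,-0.76,0],[0.83,-0.76,0],[0.83,-0.76,0],[0.83,-0.76,0],[0.83,-0.76,0],[0.6,-0.5,0],[0.3,-0.3,0]], twist=[[0,0,0],[0,0,0],[0,0,0],[0,0,0],[0,0,0],[0,0,0],[0,0,0],[0,0,0]], gripper=[-1,-1,-1,-1,-1,-1,-1,-1])

```text
time: 5.05
tool_pos: [0.6153, -0.0646, 0.3651]
ee_rot: [-3.139, 0.003, 0.384]
wrist_force: [0.1, 0.3, 0.7]
width: 0.0006
finger_force: 0.0
```

Request:
play_rows(translation=[[0,0,0],[0,0,0],[0,0,0],[0,0,0],[0,0,0],[0,0,0],[0,0,0]], twist=[[0,0,-1],[0,0,-1],[0,0,-1],[0,0,-1],[0,0,-1],[0,0,-1],[0,0,-1]], gripper=[-1,-1,-1,-1,-1,-1,-1])

```text
time: 5.75
tool_pos: [0.6143, -0.068, 0.3661]
ee_rot: [-3.139, 0.001, 1.084]
wrist_force: [0.4, 0.2, 0.3]
width: 0.0003
finger_force: 0.0
```

Request:
play_rows(translation=[[0,0,0],[0,0,0],[0,0,0],[0,0,0],[0,0,0],[0,0,0],[0,0,0]], twist=[[0,0,-1],[0,0,-1],[0,0,-1],[0,0,-1],[0,0,-1],[0,0,-0.7],[0,0,0]], gripper=[-1,-1,-1,-1,-1,-1,-1])

```text
time: 6.45
tool_pos: [0.6143, -0.068, 0.3663]
ee_rot: [-3.139, -0.0, 1.65]
wrist_force: [0.5, -0.5, 0.1]
width: 0.0006
finger_force: 0.0
```

Run:
```python
from h import *
st(); snap("wrist","w2.png"); spots(["lock_top","grip","pointer","marker_tip","gauge"],"wrist"); robot.snapshot("scene"); spots(["lock_top","grip","pointer","marker_tip","gauge"],"scene")
print(proj("wrist",[[.633,-.029,.109],[.519,-.0385,.115]]), delta([.633,-.029,.33]))
```

```text
{'time': 6.45, 'joint_positions': [-0.2018, 0.2494, 1.2603, -0.0005, 1.6343, -0.2805], 'tool_pos': [0.6143, -0.068, 0.3663], 'ee_rot': [-3.1391, -0.0002, 1.6495], 'wrist_force': [0.521, -0.5432, 0.1227], 'width': 0.0006, 'finger_force': 0.0}
wrist lock_top [([0.6319, -0.0309, 0.1077], 0.9)]
wrist grip [([0.5181, -0.0441, 0.0955], 0.65)]
wrist pointer [([0.517, -0.0087, 0.0505], 0.88), ([0.7712, -0.153, 0.0012], 0.5)]
wrist marker_tip [([0.5162, -0.0385, 0.0928], 0.73), ([0.443, -0.0127, 0.0507], 0.57)]
wrist gauge [([0.5536, -0.0361, 0.002], 0.97)]
scene lock_top [([0.6324, -0.0242, 0.1106], 0.56)]
scene grip [([0.5186, -0.0392, 0.0932], 0.6)]
scene pointer [([0.5174, -0.0048, 0.0537], 0.66)]
scene marker_tip [([0.4409, -0.0101, 0.0528], 0.59)]
scene gauge [([0.5552, -0.0363, -0.0032], 0.76)]
[[343.15824971 167.50936583]
 [205.44812965 169.14446778]] [0.91 0.53 0.95]
```

View pics/w2.png

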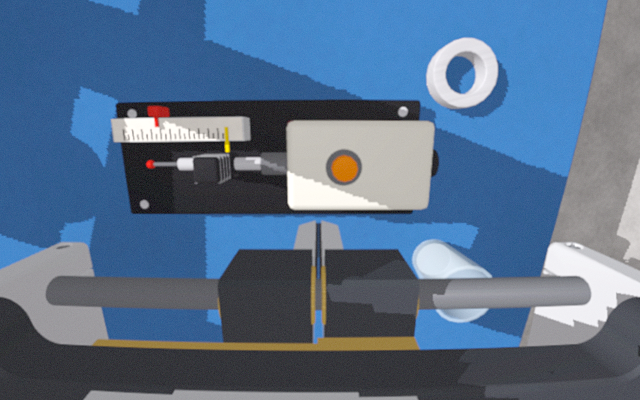

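The wrist view shows the orange button at (344,168), the grip near (210,168), the yellow pointer at (228,140) and the red marker tip at (156,123). Gauge edges run parallel to the image rows.

Run:
```python
from h import *
P=unproj("wrist",[[344,168],[228,150],[156.5,124],[117,103],[420,101],[132,213],[413,211]],[.109,.054,.052,.022,.022,.022,.022]); print(P.round(4))
print(delta(np.r_[P[0,:2],.33]))
im=cv2.imread("pics/w2.png")[90:220,90:450]; cv2.imwrite("pics/w2c.png",cv2.resize(im[0:90,0:190],None,fx=4,fy=4,interpolation=cv2.INTER_CUBIC))
```

```text
[[ 0.6337 -0.0294  0.109 ]
 [ 0.519  -0.0267  0.054 ]
 [ 0.444  -0.0057  0.052 ]
 [ 0.3824  0.014   0.022 ]
 [ 0.7188  0.0409  0.022 ]
 [ 0.3918 -0.1137  0.022 ]
 [ 0.73   -0.0841  0.022 ]]
[0.9  0.55 0.95]
```

View pics/w2c.png

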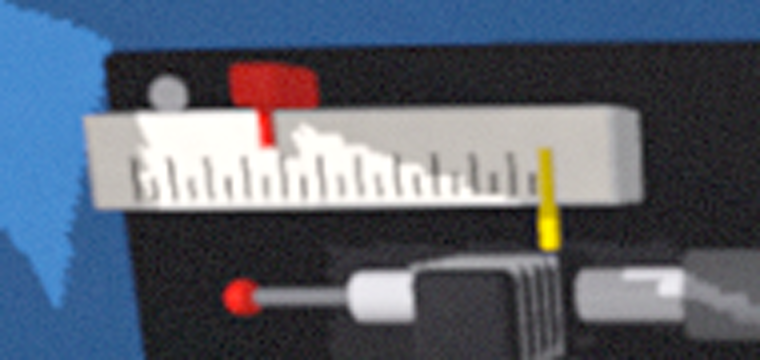

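In the enlarged crop, the marker tip is at original px (156.8,126.3) and the pointer tip at (226.3,127.5). Next I press the lock button.

Request:
play_rows(translation=[[0.45,0.28,0],[0.45,0.27,0],[0,0,0.5],[0,0,0.5],[0,0,0.2],[0,0,0.1],[0,0,0.1],[0,0,0]], twist=[[0,0,0],[0,0,0],[0,0,0],[0,0,0],[0,0,0],[0,0,0],[0,0,0],[0,0,0]], gripper=[-1,-1,-1,-1,-1,-1,-1,-1])

```text
time: 7.85
tool_pos: [0.6337, -0.0297, 0.3122]
ee_rot: [3.141, 0.0, 1.651]
wrist_force: [0.0, -0.1, -0.3]
width: 0.0002
finger_force: 0.0
```

Request:
play_rows(translation=[[0,0,0.07],[0,0,0.07],[0,0,0.07],[0,0,0.07],[0,0,0.0]], twist=[[0,0,0],[0,0,0],[0,0,0],[0,0,0],[0,0,0]], gripper=[-1,-1,-1,-1,-1])

```text
time: 8.35
tool_pos: [0.6339, -0.0296, 0.3015]
ee_rot: [3.139, 0.001, 1.651]
wrist_force: [-0.1, 0.0, 4.6]
width: 0.0004
finger_force: 2.6
```

Request:
play_rows(translation=[[0,0,0.07],[0,0,0.07],[0,0,0.05],[0,0,0.0]], twist=[[0,0,0],[0,0,0],[0,0,0],[0,0,0]], gripper=[-1,-1,-1,-1])

```text
time: 8.75
tool_pos: [0.6337, -0.0295, 0.3002]
ee_rot: [3.136, 0.002, 1.651]
wrist_force: [-7.1, 1.2, 22.8]
width: 0.0005
finger_force: 11.2
```

The button is at its stop. Raise, open, and move over the popped-out grip.

Request:
play_rows(translation=[[0,0,-0.3],[0,0,-0.7],[0,0,-0.7],[0,-0.8,0],[0,-0.8,0],[0,-0.8,0],[0,-0.8,0],[0,-0.18,0]], twist=[[0,0,0],[0,0,0],[0,0,0],[0,0,0],[0,0,0],[0,0,0],[0,0,0],[0,0,0]], gripper=[-1,-1,0,1,1,1,1,1])

```text
time: 9.55
tool_pos: [0.4965, -0.0403, 0.3602]
ee_rot: [-3.139, -0.001, 1.65]
wrist_force: [0.2, -0.0, -0.1]
width: 0.0448
finger_force: 0.0
```

Run:
```python
from h import *
st(); snap("wrist","w3.png"); spots(["grip","pointer","marker_tip","lock_top"],"wrist")
```

```text
{'time': 9.55, 'joint_positions': [-0.1948, -0.0146, 1.5639, -0.0002, 1.5948, -0.2743], 'tool_pos': [0.4965, -0.0403, 0.3602], 'ee_rot': [-3.1391, -0.0005, 1.6503], 'wrist_force': [0.1982, -0.0466, -0.1308], 'width': 0.0448, 'finger_force': 0.0}
wrist grip [([0.4895, -0.0419, 0.093], 0.92)]
wrist pointer [([0.4952, -0.0071, 0.0571], 0.79)]
wrist marker_tip [([0.4429, -0.0129, 0.0518], 0.49)]
wrist lock_top [([0.6297, -0.0322, 0.104], 0.62), ([0.4934, -0.0419, 0.0945], 0.52)]
```

View pics/w3.png

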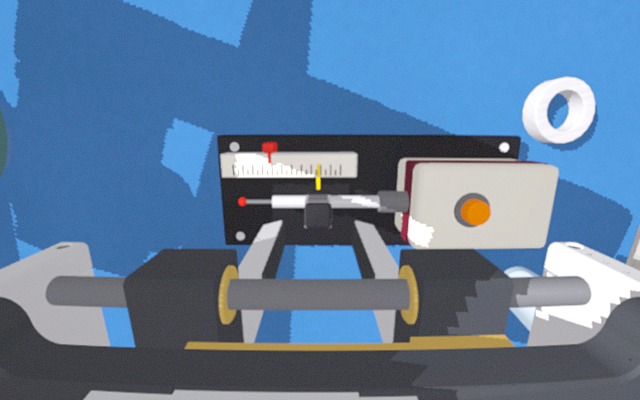

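The arm has popped out. The grip at (318,213) is centred between the fingers, and the marker is at (269,158). I'll descend and pinch.

Request:
play_rows(translation=[[0,0,0.3],[0,0,0.4],[0,0,0.5],[0,0,0.5],[0,0,0.33],[0,0,0],[0,0,0]], twist=[[0,0,0],[0,0,0],[0,0,0],[0,0,0],[0,0,0],[0,0,0],[0,0,0]], gripper=[1,1,1,1,1,1,0])

```text
time: 10.5
tool_pos: [0.4993, -0.0404, 0.2797]
ee_rot: [-3.141, -0.0, 1.651]
wrist_force: [-0.1, 0.4, 0.8]
width: 0.0891
finger_force: 0.0
```

Request:
play_rows(translation=[[0,0,0],[0,0,0],[0,0,0],[0,0,0],[0,0,0],[0,0,0],[0,0,0],[0,0,0]], twist=[[0,0,0],[0,0,0],[0,0,0],[0,0,0],[0,0,0],[0,0,0],[0,0,0],[0,0,0]], gripper=[-1,-1,-1,-1,-1,-1,-1,-1])

```text
time: 11.3
tool_pos: [0.4988, -0.0404, 0.2798]
ee_rot: [-3.141, 0.0, 1.651]
wrist_force: [-0.1, 0.1, -0.3]
width: 0.0255
finger_force: 0.0
```

Request:
play_rows(translation=[[0,0,0],[0,0,0],[0,0,0],[0,-0.2,0],[0,-0.3,0],[0,-0.3,0],[0,-0.3,0],[0,0,0]], twist=[[0,0,0],[0,0,0],[0,0,0],[0,0,0],[0,0,0],[0,0,0],[0,0,0],[0,0,0]], gripper=[-1,-1,-1,-1,-1,-1,-1,-1])

```text
time: 12.1
tool_pos: [0.4536, -0.044, 0.2798]
ee_rot: [3.141, 0.0, 1.65]
wrist_force: [4.1, -0.4, -4.0]
width: 0.0217
finger_force: 30.0
```

Run:
```python
from h import *
st(); im=snap("wrist","w4.png"); spots(["pointer","marker_tip"],"wrist")
g=proj("wrist",[[.444,-.008,.052]])[0]; print(g)
x,y=[int(v) for v in g]; x0=max(0,x-70); y0=max(0,y-40); print(x0,y0)
cv2.imwrite("pics/w4c.png",cv2.resize(im[y0:y0+90,x0:x0+140,::-1],None,fx=5,fy=5,interpolation=cv2.INTER_CUBIC))
```

```text
{'time': 12.1, 'joint_positions': [-0.2211, -0.0641, 1.7749, -0.0001, 1.4301, -0.3006], 'tool_pos': [0.4536, -0.044, 0.2798], 'ee_rot': [3.1409, 0.0003, 1.6503], 'wrist_force': [4.0541, -0.3679, -4.0333], 'width': 0.0217, 'finger_force': 29.9997}
wrist pointer [([0.4536, -0.0136, 0.0526], 0.75)]
wrist marker_tip [([0.4421, -0.0122, 0.0556], 0.67)]
[306.78887719 172.62418085]
236 132
```

View pics/w4c.png

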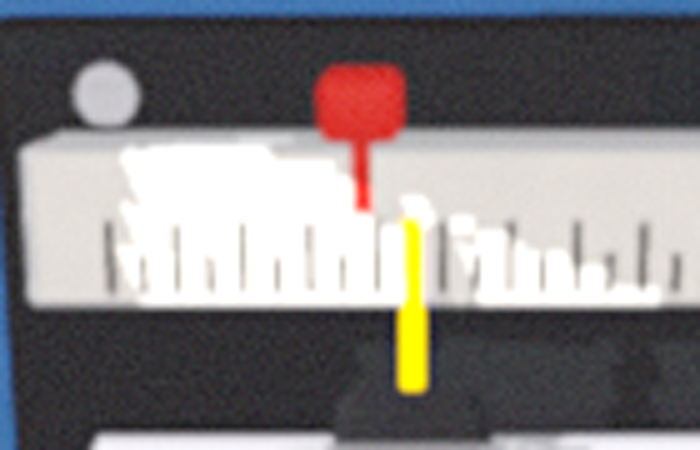

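Holding: the marker tip is at crop (362,208) and the pointer tip at (412,222), about 7 mm still to draw. I'll measure it by colour.

```bash
cat >> h.py <<'E'
def gap(im):
    a=im.astype(int); r,g,b=a[...,0],a[...,1],a[...,2]
    win=np.zeros(r.shape,bool); win[150:220,240:400]=1
    out=[]
    for m,z in (((r>130)&(g<90)&(b<90)&win,.052),((r>150)&(g>150)&(b<110)&win,.054)):
        n,l,s,_=cv2.connectedComponentsWithStats(m.astype(np.uint8)); k=1+np.argmax(s[1:,4]); m=l==k
        rows=np.where(m.any(1))[0]
        rows=rows[-7:-1] if z==.052 else rows[1:9]
        px=[(np.where(m[y])[0].mean(),y) for y in rows]; px=np.array(px)
        P=unproj("wrist",px,z); out.append((px.mean(0),P.mean(0)))
    u=np.array([-.9968,-.0798])
    print([ (p.round(1),P.round(4)) for p,P in out]); print("draw mm",((out[0][1]-out[1][1])[:2]@u*1e3).round(2))
E
python3 - <<'E'
from h import *
gap(robot.snapshot("wrist"))
E
```

```text
[(array([306.3, 168.5]), array([ 0.4436, -0.005 ,  0.052 ])), (array([318.1, 180.5]), array([ 0.4529, -0.0128,  0.054 ]))]
draw mm 8.65
```

```bash
cat >> h.py <<'E'
def gap2(im):
    a=im.astype(float); r,g,b=a[...,0],a[...,1],a[...,2]; u=np.array([-.9968,-.0798]); v=np.array([-u[1],u[0]])
    W={"r":np.clip(r-np.maximum(g,b)-25,0,None),"y":np.clip(np.minimum(r,g)-b-40,0,None)}; res={}
    for k,z,c0 in (("r",.052,[.444,-.008]),("y",.054,None)):
        w=W[k]; L=[]
        for y in range(150,215):
            s=w[y,260:380]
            m=s>0
            if s.sum()>120: L.append((y,(s*np.arange(260,380)).sum()/s.sum(),s.sum()/s.max()))
        L=np.array(L); P=unproj("wrist",L[:,[1,0]],z)[:,:2]; L=np.c_[L,P@u*1e3]
        res[k]=L; print(k); print(L.round(2))
    return res
E
python3 - <<'E'
from h import *
gap2(robot.snapshot("wrist"))
E
```

```text
r
[[ 150.    305.7    16.39 -441.59]
 [ 151.    305.67   16.85 -441.56]
 [ 152.    305.76   16.89 -441.62]
 [ 153.    305.72   16.4  -441.59]
 [ 154.    305.76   16.81 -441.61]
 [ 155.    305.75   16.72 -441.6 ]
 [ 156.    305.72   16.2  -441.56]
 [ 157.    305.62   15.27 -441.48]
 [ 158.    305.55   14.16 -441.43]
 [ 159.    305.55   11.8  -441.42]
 [ 160.    305.61    5.86 -441.46]
 [ 161.    305.74    3.25 -441.54]
 [ 162.    305.71    2.97 -441.52]
 [ 163.    305.69    2.75 -441.49]
 [ 164.    305.75    2.64 -441.53]
 [ 165.    305.83    2.52 -441.58]
 [ 166.    305.83    2.43 -441.57]
 [ 167.    305.88    2.42 -441.61]
 [ 168.    305.97    2.29 -441.66]
 [ 169.    306.18    2.4  -441.81]
 [ 170.    306.25    2.33 -441.85]
 [ 171.    306.23    2.42 -441.83]
 [ 172.    306.23    2.44 -441.82]
 [ 173.    306.31    2.69 -441.88]]
y
[[ 176.    317.78    2.22 -450.32]
 [ 177.    318.01    2.07 -450.49]
 [ 178.    318.28    2.26 -450.68]
 [ 179.    318.4     2.53 -450.77]
 [ 180.    318.39    2.41 -450.76]
 [ 181.    318.39    2.47 -450.76]
 [ 182.    318.25    2.53 -450.66]
 [ 183.   
[... 270 characters left out ...]
 [ 191.    318.29    2.67 -450.69]
 [ 192.    318.31    2.96 -450.7 ]
 [ 193.    318.13    4.02 -450.57]
 [ 194.    318.02    5.29 -450.49]
 [ 195.    318.02    5.52 -450.49]
 [ 196.    318.02    5.52 -450.49]
 [ 197.    318.      5.6  -450.48]
 [ 198.    318.01    5.56 -450.48]
 [ 199.    318.02    5.55 -450.49]
 [ 200.    318.01    5.5  -450.48]
 [ 201.    317.99    5.46 -450.47]
 [ 202.    318.01    5.38 -450.48]
 [ 203.    317.99    5.37 -450.47]
 [ 204.    317.97    5.37 -450.45]
 [ 205.    318.02    5.39 -450.49]
 [ 206.    318.03    5.38 -450.49]
 [ 207.    318.02    5.4  -450.49]
 [ 208.    318.02    5.33 -450.48]
 [ 209.    317.99    4.72 -450.47]
 [ 210.    317.99    3.7  -450.47]]
```

Run:
```python
from h import *
st(); im=cv2.imread("pics/w4.png")[:,:,::-1]; r=gap2(im)["r"]
```

```text
{'time': 12.35, 'joint_positions': [-0.2202, -0.0603, 1.7713, 0.0001, 1.4303, -0.3002], 'tool_pos': [0.4552, -0.0439, 0.2798], 'ee_rot': [3.1413, 0.0, 1.6507], 'wrist_force': [3.2845, -0.759, -2.4423], 'width': 0.0216, 'finger_force': 29.9992}
r
[[ 150.    307.52   17.23 -442.91]
 [ 151.    307.48   16.26 -442.87]
 [ 152.    307.61   16.97 -442.96]
 [ 153.    307.68   16.85 -443.01]
 [ 154.    307.72   16.51 -443.03]
 [ 155.    307.69   16.61 -443.  ]
 [ 156.    307.71   16.73 -443.01]
 [ 157.    307.6    15.84 -442.92]
 [ 158.    307.47   14.15 -442.82]
 [ 159.    307.41   12.1  -442.78]
 [ 160.    307.49    5.95 -442.83]
 [ 161.    307.66    3.28 -442.95]
 [ 162.    307.64    2.86 -442.92]
 [ 163.    307.66    2.77 -442.93]
 [ 164.    307.69    2.77 -442.95]
 [ 165.    307.68    2.72 -442.94]
 [ 166.    307.68    2.68 -442.93]
 [ 167.    307.8     2.5  -443.01]
 [ 168.    307.96    2.36 -443.12]
 [ 169.    308.16    2.33 -443.26]
 [ 170.    308.24    2.47 -443.31]
 [ 171.    308.26    2.43 -443.32]
 [ 172.    308.24    2.5  -443.3 ]
 [ 173.    308.31    2.79 -443.35]]
y
[[ 176.    
[... 514 characters left out ...]
 [ 191.    318.36    2.52 -450.74]
 [ 192.    318.3     2.93 -450.7 ]
 [ 193.    318.13    4.   -450.57]
 [ 194.    318.03    5.32 -450.5 ]
 [ 195.    318.      5.6  -450.47]
 [ 196.    317.99    5.55 -450.47]
 [ 197.    318.01    5.56 -450.48]
 [ 198.    318.03    5.51 -450.5 ]
 [ 199.    317.99    5.55 -450.47]
 [ 200.    318.02    5.55 -450.49]
 [ 201.    318.03    5.4  -450.5 ]
 [ 202.    318.      5.37 -450.47]
 [ 203.    318.01    5.35 -450.48]
 [ 204.    317.99    5.4  -450.47]
 [ 205.    318.02    5.36 -450.49]
 [ 206.    318.02    5.36 -450.49]
 [ 207.    318.01    5.39 -450.48]
 [ 208.    318.02    5.34 -450.48]
 [ 209.    318.05    4.62 -450.51]
 [ 210.    317.96    3.79 -450.44]]
```

The arm had overshot and settled, so the true remaining gap is about 8.8 mm.

Request:
play_rows(translation=[[0,-0.06,0],[0,-0.06,0],[0,-0.05,0],[0,-0.03,0],[0,-0.02,0],[0,0,0],[0,0,0],[0,0,0]], twist=[[0,0,0],[0,0,0],[0,0,0],[0,0,0],[0,0,0],[0,0,0],[0,0,0],[0,0,0]], gripper=[-1,-1,-1,-1,-1,-1,-1,-1])

```text
time: 13.15
tool_pos: [0.4462, -0.0446, 0.2798]
ee_rot: [-3.142, 0.0, 1.651]
wrist_force: [3.9, -0.6, -4.3]
width: 0.0215
finger_force: 30.0
```

```bash
cat >> h.py <<'E'
def fin(f):
    import io,contextlib
    st(); im=snap("wrist",f)
    with contextlib.redirect_stdout(io.StringIO()): r=gap2(im)
    R,Y=r["r"],r["y"]; 
    print("head",R[(R[:,2]>13),3].mean(),"stem",R[(R[:,2]<4)][:,[0,1,3]].round(2).tolist(),"ptr wide",Y[Y[:,2]>5,3].mean(),"ptr thin",Y[Y[:,2]<3][:,3].round(2).tolist())
    cv2.imwrite("pics/c_"+f,cv2.resize(im[140:220,270:370,::-1],None,fx=7,fy=7,interpolation=cv2.INTER_CUBIC))
E
python3 - <<'E'
from h import *
fin("w5.png")
E
```

```text
{'time': 13.15, 'joint_positions': [-0.2261, -0.0807, 1.7903, -0.0001, 1.432, -0.3061], 'tool_pos': [0.4462, -0.0446, 0.2798], 'ee_rot': [-3.1415, 0.0001, 1.6508], 'wrist_force': [3.949, -0.6241, -4.3365], 'width': 0.0215, 'finger_force': 29.9991}
head -441.4765966189165 stem [[161.0, 318.14, -441.47], [162.0, 318.16, -441.49], [163.0, 318.18, -441.5], [164.0, 318.18, -441.5], [165.0, 318.15, -441.48], [166.0, 318.16, -441.49], [167.0, 318.24, -441.55], [168.0, 318.3, -441.59], [169.0, 318.43, -441.69], [170.0, 318.45, -441.7], [171.0, 318.47, -441.71], [172.0, 318.46, -441.71], [173.0, 318.5, -441.74], [174.0, 318.7, -441.89]] ptr wide -441.3502351234005 ptr thin [-441.61, -441.74, -441.82, -441.84, -441.85, -441.83, -441.75, -441.65, -441.61]
```

View pics/c_w5.png

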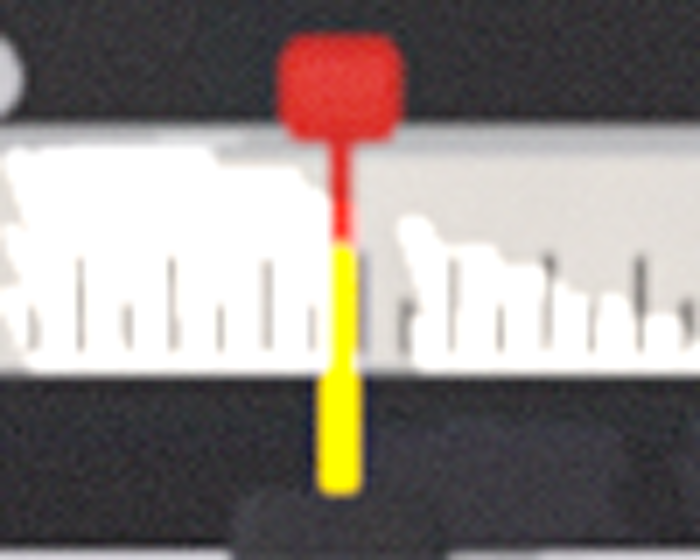

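The red stem and yellow pointer are in line at crop column ~340. I'll check that it stays settled, then hand in.

Request:
play_rows(translation=[[0,0,0],[0,0,0],[0,0,0],[0,0,0],[0,0,0],[0,0,0]], twist=[[0,0,0],[0,0,0],[0,0,0],[0,0,0],[0,0,0],[0,0,0]], gripper=[-1,-1,-1,-1,-1,-1])

```text
time: 13.8
tool_pos: [0.4462, -0.0446, 0.2798]
ee_rot: [-3.142, 0.0, 1.651]
wrist_force: [3.1, 0.4, -4.5]
width: 0.0221
finger_force: 30.0
```

Run:
```python
from h import *
fin("w6.png")
```

```text
{'time': 13.8, 'joint_positions': [-0.2261, -0.0807, 1.7903, -0.0001, 1.432, -0.3061], 'tool_pos': [0.4462, -0.0446, 0.2798], 'ee_rot': [-3.1416, 0.0001, 1.6508], 'wrist_force': [3.1172, 0.4067, -4.4678], 'width': 0.0221, 'finger_force': 29.9989}
head -441.47561142612585 stem [[161.0, 318.17, -441.5], [162.0, 318.16, -441.5], [163.0, 318.18, -441.51], [164.0, 318.15, -441.49], [165.0, 318.16, -441.5], [166.0, 318.17, -441.51], [167.0, 318.21, -441.53], [168.0, 318.32, -441.61], [169.0, 318.43, -441.69], [170.0, 318.47, -441.73], [171.0, 318.48, -441.73], [172.0, 318.46, -441.72], [173.0, 318.51, -441.75], [174.0, 318.71, -441.9]] ptr wide -441.35877482045447 ptr thin [-441.6, -441.75, -441.84, -441.86, -441.86, -441.81, -441.74, -441.66, -441.62]
```

```bash
python3 -c "
from bench import robot
print(robot.close_job())"
```

```text
the job is handed in; nothing more can be done
None
```

I zeroed the gauge, released the lock, drew the arm out until its pointer sat within about 0.2 mm of the red marker by camera measurement, and handed the job in at about 14 s, still holding it; no verdict came back.

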